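# Pump up the instrument leak tester

### The job

The sealed green instrument is due for its leak test. Pump the tester up: press the yellow palm plunger all the way down with the fingertips and let it spring all the way back up, again and again, until the orange indicator pin beside it is fully out, with its green band clear of the brass collar, and finish with the plunger back up. Pump only with the plunger: do not touch the pin, and leave the three small things standing around the tester where they are.

Things in the scene. Friction and masses are not known exactly. Their poses are not given: they have to be found in the camera images.
- tester: Leak tester fixed to the bench, pose varies. Origin on the bench under the pump axis, z up. Base plate 12 mm thick, x -90..90, y -260..140 mm. At the origin the grey barrel, radius 37, 125 mm high. Indicator tower at x 25, y 85: radius 19 mm, brass collar top 85 mm high. Sealed green instrument 132 x 167 mm centred at x 0, y -172, 107 mm high, its dial 115 mm.
- plunger_top (a point): Centre of the top of the yellow palm head of the plunger, a flat disc 88 mm across and 14 mm thick (flat part of the top 80 mm across). 172 mm above the bench when the plunger is up; it moves straight down with the plunger.
- plunger (a joint): How far the plunger is pressed, m: 0 fully up, 0.028 bottom stop. A spring returns it: about 6 N to start, 13 N near the bottom. Each full stroke (down over 0.024, then back up under 0.002) raises the pin about 8 mm by a ratchet; a short stroke may raise nothing. Once the pin is fully out, more strokes do nothing.
- pin_travel (a joint): How far the indicator pin has risen, in m: it starts between 0 and 0.012 and stays wherever the pump has brought it (the full strokes move it, a touch on the plunger does not); fully out is 0.040 to 0.042, reached after 4 or 5 full strokes, and it rises no farther.
- pin_top (a point): Centre of the top of the indicator pin: upright orange rod 14 mm across, its top 93 mm above the bench at pin_travel 0 and 135 mm when fully out. A green band 5 mm high, 43 to 48 mm below its top, comes out of the brass collar only on the last stroke.
- pin: The indicator pin itself; origin on its axis, 8 mm below its top; z up.
- parts_jar: Loose small clear jar with a blue cap, 44 mm across, 55 mm high; origin under its centre. Leave it alone.
- dial_knob: Loose black dial knob, 42 mm across, 24 mm high; origin under its centre. Leave it alone.
- relay_can: Loose aluminium relay can on a black foot, 46 x 38 mm, 49 mm high; origin under its centre. Leave it alone.

How it is judged:
On the way, in this order (a step that is already met when the one before it is completed fails the run):
1. the plunger is pressed down through its first full stroke (value of joint plunger above 0.022 m).
2. it has sprung back up (value of joint plunger below 0.004 m).
3. further strokes have brought the pin more than half out (value of joint pin_travel above 0.022 m).
4. the pin is fully out (value of joint pin_travel above 0.039 m), for 0.2 s.
At the end, for the whole second after the job is handed in: The pin has risen at least 39 mm (fully out is 42), the plunger is back up within 3 mm, and the jar, the knob and the relay can stand upright within 20 mm of where they were (value of joint pin_travel above 0.039 m and value of joint plunger below 0.003 m and distance of each of parts_jar, dial_knob, relay_can from where it was at the start of the episode below 0.02 m and angle between each of parts_jar, dial_knob, relay_can's own z axis and vertical below 0.2 rad); the robot touches nothing.
It fails at once if the robot touched the indicator pin (contact force between any of the fingers, the arm and pin above 0.5 N).
It fails at once if one of the small things was lifted, carried or pushed away (distance of any of parts_jar, dial_knob, relay_can from where it was at the start of the episode above 0.02 m).
It also fails if it takes over 51 s, if anything falls off the work surface, if the arm or the gripper's body presses on something with over 40 N, if the wrist force passes 120 N, or if a joint passes its speed limit or range.

### The arm

A 6-joint arm with a two-finger parallel gripper is mounted at the origin on the work surface. World frame = base frame: x ahead of the robot, y to its left, z up, the work surface at z = 0. Lengths are in m, angles in rad, forces in N, time in s.
With the tool pointing down it reaches from about 0.35 to 0.975 m from the base axis. Payload 17.4 kg.
Tool frame: the origin (TCP) lies at the very end of the fingers, on their centre line; the grasp point (between the pads) lies 19 mm behind it; z points along the fingers, y is the direction in which the jaws open and shut (so a half turn about z gives the same grasp; the last joint's range is limited). The gripper opens to 85 mm and grips with 20 to 120 N. Pads are 22 mm wide; open, the fingers measure 114 mm over their backs; the gripper's body (76 mm by 85 mm) begins 54 mm behind the grasp point. The pads swing forward as they close: fully open they stand 13 mm farther back than shut.
Start: joints at [1.3, 0.116, 1.442, -0, 1.584, -0.038], TCP at [0.156, 0.657, 0.231] pointing down, gripper open.
Joint ranges: [-2.83, 2.83], [-0.83, 2.19], [0.07, 2.5], [-1.14, 4.28], [0.01, 3], [-2.97, 2.97]. Speed limits (rad/s): [1.89, 1.89, 2.22, 3.14, 3.14, 3.14].

### API

Orientations are given as a 3x3 rotation matrix whose columns are the frame's x, y, z axes.
In Python, from rig import observe, snapshot, camera_info, job_done, look_for, outline_of, mark_of gives the robot as it stands. The module is installed in compiled form; this text tells all that it offers.
- The arm moves only by the tool jog_arm, never from a script. Its argument "steps" is a list of rows, each a list of 3 entries, a list of its own where there are three numbers: the shift along the tool's x, y, z in mm, then the turn, a rotation vector about the tool's x, y, z in rad, then the finger opening in mm, from 0 to 85.4. In form: [[[x, y, z], [wx, wy, wz], hand], ...]. A call has exactly 8 rows; each row shifts and turns the commanded pose from where the row before left it, along the tool's axes as they then stand; what a row does not reach is not made up. A row lasts 1/10 s, in which the tool goes at most 50 mm and 8.59 degrees, less where a joint would pass 70% of its speed; a pose out of reach is approached as far as the arm can. A call with a gripper value outside its range is refused whole. The fingers move at their own pace and stop on an object; "newtons" is the grip in N (left out, the last holds). Time passes only in rows, so rows that do not move let the fingers close, or fill a call up. It gives the time, the measured TCP pose, the force and the opening at its end, in the units of the state.
- observe(): the state, without advancing time (a new reading comes with each control period).
- snapshot(name): name is "scene" or "side" or "wrist"; returns the picture (400x640x3 uint8, red, green, blue); there is no depth.
- camera_info(name): a dict with "mtx" (3x3 intrinsics, pixels), "R" (3x3) and "t" (3): a world point X has camera coordinates R X + t. Camera axes: x right, y down, z forward; pixel columns grow to the right and rows downward; lengths in m; the calibration is good to about 2 mm. A picture is of the moment at which its call begins: read the wrist's pose just before it. camera_info takes no time and is no camera call; for the wrist camera it gives the pose at the moment of the call.
- job_done(): hands the job in, once; it reports no verdict.
Trained networks look in the newest picture that a camera, given by its name, has taken for a name from the list of things; names that differ only in an ending like _2 or _b are one class to them, and where a whole thing is asked for, a point or a joint stands for the part that bears it (a point fixed in the world has none). Each returns a list of dicts, best first, with "p" (0 to 1); they miss things now and then, are a little off and sometimes report something else, mostly with a low value. They report only what shows in the picture. A call takes as long as a camera call.
- look_for(query, camera): "bbox" ([left, top, right, bottom] in pixels, round what is visible of it).
- outline_of(query, camera): "mask" (400x640 bool, what is visible of it) and "bbox" ([left, top, right, bottom] in pixels, round what is visible of it).
- mark_of(query, camera): "xy" ([column, row] in pixels: a listed point, or the origin of a listed thing).
The state is a dict: "time_s": time; "q": joint angles; "joint_vel": joint speeds; "joint_torque": joint torques, N m; "eef_pos": TCP position; "eef_rot": TCP orientation; "force": force on the tool from outside, world axes, zero at the start; "moment": the same for the moment, N m; "finger_gap": finger opening in m.
Only numpy, scipy, OpenCV 4.12 (cv2) and the standard library are available. Lean on these libraries where they do the work, as an engineer would, in place of code of your own. Each camera call takes 0.05 s, during which the arm holds its last target.

## Working session

There is one attempt and no reset: what is moved stays moved. The work goes in short steps, Python scripts to look and compute and a tool call to move; the robot and the scene stay as the last step left them, time stands still between calls to the robot, and variables do not carry over. Pictures are saved under pics/ and viewed, and the job is handed in when it is done.

Besides the shell and the picture viewer there is one more tool, called after ">>>" as a command line: name --argument value ..., lists and objects as JSON in quotes. jog_arm: Moves the arm, as the interface text tells. Its arguments: {"type":"object","properties":{"steps":{"type":"array","items":{"type":"array"}},"newtons":{"type":"number"}},"required":["steps"]}

```bash
mkdir -p pics
python3 - <<'E'
from rig import *
import cv2,numpy as np
o=observe(); print({k:np.round(v,3).tolist() for k,v in o.items()})
for c in ["scene","side"]:
    im=snapshot(c); cv2.imwrite(f"pics/{c}0.png",im[:,:,::-1])
    i=camera_info(c); print(c,np.round(i["mtx"],1).tolist(),np.round(i["R"],3).tolist(),np.round(i["t"],3).tolist(), (-i["R"].T@i["t"]).round(3))
    for q in ["plunger_top","pin_top"]:
        print(q,[(r["p"],np.round(r["xy"],1).tolist()) for r in mark_of(q,c)[:2]])
print(observe()["time_s"])
E
```

```text
{'time_s': 0.0, 'q': [1.3, 0.117, 1.442, -0.0, 1.584, -0.038], 'joint_vel': [-0.0, -0.0, 0.001, -0.001, 0.001, 0.001], 'joint_torque': [-0.002, -73.2, -63.249, -0.0, 0.007, 0.0], 'eef_pos': [0.156, 0.657, 0.231], 'eef_rot': [[-0.973, 0.231, -0.0], [0.231, 0.973, -0.001], [0.0, -0.001, -1.0]], 'force': [0.278, 0.162, 0.618], 'moment': [-0.017, -0.028, 0.021], 'finger_gap': 0.085}
scene [[391.4, 0.0, 314.1], [0.0, 391.4, 199.1], [0.0, 0.0, 1.0]] [[-0.21, 0.978, 0.02], [0.626, 0.15, -0.765], [-0.751, -0.148, -0.644]] [-0.031, -0.312, 1.227] [1.11  0.259 0.552]
plunger_top [(0.94, [317.4, 145.1])]
pin_top [(0.58, [352.6, 204.1])]
side [[392.4, 0.0, 322.5], [0.0, 392.4, 200.5], [0.0, 0.0, 1.0]] [[0.994, -0.111, -0.001], [-0.082, -0.727, -0.682], [0.075, 0.677, -0.732]] [-0.566, 0.277, 0.59] [ 0.541 -0.261  0.62 ]
plunger_top [(0.96, [277.5, 209.3])]
pin_top [(0.41, [307.0, 203.8])]
0.3
```

View pics/scene0.png

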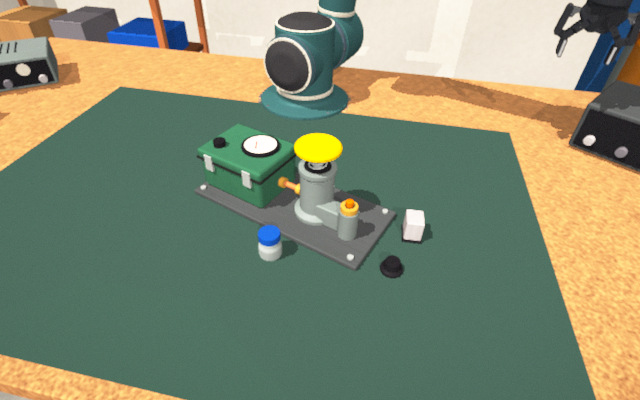

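View pics/side0.png

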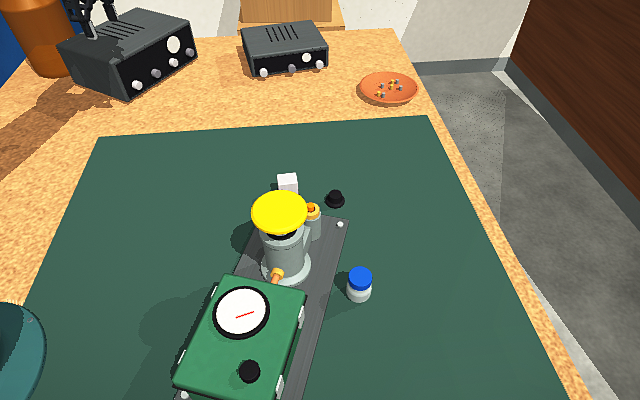

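```bash
cat > h.py <<'E'
from rig import *
import cv2,numpy as np
def tri(a,b,ca="scene",cb="side"):
    P=[]
    for c in (ca,cb):
        i=camera_info(c);P.append(i["mtx"]@np.c_[i["R"],i["t"]])
    X=cv2.triangulatePoints(P[0],P[1],np.array(a,float).reshape(2,1),np.array(b,float).reshape(2,1))
    X=(X[:3]/X[3]).ravel()
    e=[]
    for p,q in zip(P,(a,b)):
        u=p@np.r_[X,1];e.append(np.round(u[:2]/u[2]-q,1).tolist())
    return X.round(4),e
def proj(X,c):
    i=camera_info(c);u=i["mtx"]@(i["R"]@np.array(X)+i["t"]);return (u[:2]/u[2]).round(1)
E
python3 - <<'E'
from h import *
print(tri([317.4,145.1],[277.5,209.3]),tri([352.6,204.1],[307,203.8]))
E
```

```text
(array([0.5165, 0.145 , 0.1706]), [[-0.1, 0.1], [-0.1, -0.2]]) (array([0.567 , 0.224 , 0.0893]), [[0.5, -0.4], [0.4, 0.5]])
```

The scene picture shows the yellow head at (318,147) and the orange pin at (349,204). The side picture shows them at (279,212) and (311,209), with the knob, relay can and jar clear of the barrel. Triangulation puts the plunger top at (0.517, 0.145, 0.171), which agrees with the 172 mm given. I'll close the fingers and move over it.

>>> jog_arm --steps '[[[-29, -26, 0], [0, 0, 0], 0], [[-29, -26, 0], [0, 0, 0], 0], [[-29, -26, 0], [0, 0, 0], 0], [[-29, -26, 0], [0, 0, 0], 0], [[-29, -26, 0], [0, 0, 0], 0], [[-29, -26, 0], [0, 0, 0], 0], [[-29, -26, 0], [0, 0, 0], 0], [[-29, -26, 0], [0, 0, 0], 0]]' --newtons 40

```text
time_s: 1.1
eef_pos: [0.3341, 0.3995, 0.2314]
eef_rot: [[-0.973, 0.231, 0.0], [0.231, 0.973, 0.0], [-0.0, 0.0, -1.0]]
force: [1.2, -0.1, 0.9]
finger_gap: -0.0002
```

>>> jog_arm --steps '[[[-29, -26, 0], [0, 0, 0], 0], [[-29, -26, 0], [0, 0, 0], 0], [[-29, -26, 0], [0, 0, 0], 0], [[-29, -26, 0], [0, 0, 0], 0], [[-29, -26, 0], [0, 0, 0], 0], [[-29, -26, 0], [0, 0, 0], 0], [[-20, -20, 0], [0, 0, 0], 0], [[0, 0, 0], [0, 0, 0], 0]]'

```text
time_s: 1.9
eef_pos: [0.4829, 0.1824, 0.2312]
eef_rot: [[-0.972, 0.234, 0.0], [0.234, 0.972, -0.001], [-0.0, -0.001, -1.0]]
force: [-0.3, 0.6, 0.3]
finger_gap: -0.0003
```

>>> jog_arm --steps '[[[-14, -10, 0], [0, 0, 0], 0], [[-14, -10, 0], [0, 0, 0], 0], [[-13.5, -8.5, 0], [0, 0, 0], 0], [[0, 0, 20], [0, 0, 0], 0], [[0, 0, 20], [0, 0, 0], 0], [[0, 0, 0], [0, 0, 0], 0], [[0, 0, 0], [0, 0, 0], 0], [[0, 0, 0], [0, 0, 0], 0]]'

```text
time_s: 2.7
eef_pos: [0.5159, 0.1477, 0.1926]
eef_rot: [[-0.973, 0.231, 0.001], [0.231, 0.973, 0.0], [-0.001, 0.001, -1.0]]
force: [-0.5, 0.4, -0.2]
finger_gap: 0.0004
```

Run:
```python
from h import *
o=observe(); print(o["eef_pos"].round(4) if hasattr(o["eef_pos"],'round') else o["eef_pos"])
for c in ["scene","side"]:
    im=snapshot(c); cv2.imwrite(f"pics/{c}1.png",cv2.resize(im[80:300,180:460,::-1],None,fx=2.5,fy=2.5))
    print(c,"tcp px",proj(o["eef_pos"],c),"plunger",[(r["p"],np.round(r["xy"],1).tolist()) for r in mark_of("plunger_top",c)[:2]])
```

```text
[0.5159 0.1477 0.1926]
scene tcp px [319.2 134.7] plunger []
side tcp px [275.7 198. ] plunger [(0.59, [276.0, 208.9]), (0.34, [289.8, 195.7])]
```

View pics/scene1.png

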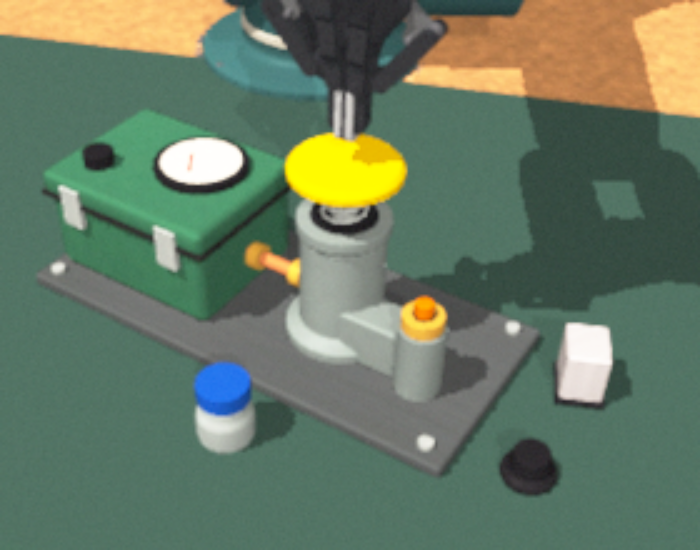

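View pics/side1.png

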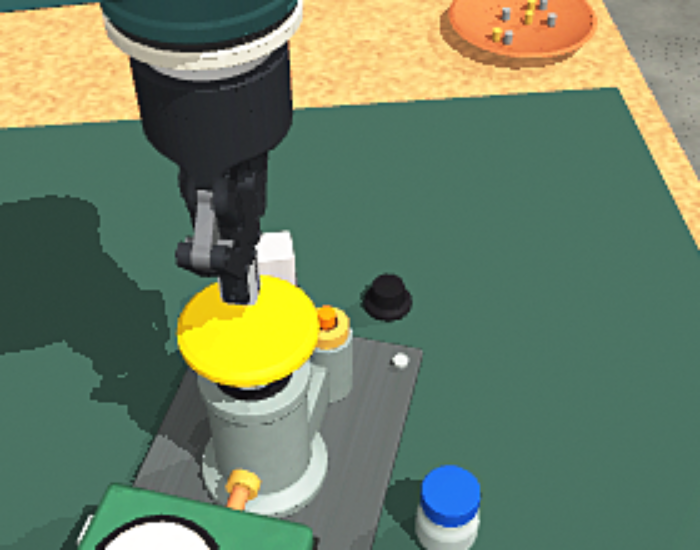

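The closed fingers are about 20 mm above the centre of the head (crop pixel (345,140) in the scene view, (238,297) in the side view) and clear of the tower. Now the first press.

>>> jog_arm --steps '[[[0, 0, 15], [0, 0, 0], 0], [[0, 0, 10], [0, 0, 0], 0], [[0, 0, 10], [0, 0, 0], 0], [[0, 0, 8], [0, 0, 0], 0], [[0, 0, 2], [0, 0, 0], 0], [[0, 0, 0], [0, 0, 0], 0], [[0, 0, 0], [0, 0, 0], 0], [[0, 0, 0], [0, 0, 0], 0]]'

```text
time_s: 3.7
eef_pos: [0.5157, 0.1477, 0.1465]
eef_rot: [[-0.973, 0.231, 0.001], [0.231, 0.973, 0.0], [-0.001, 0.001, -1.0]]
force: [-0.5, 0.3, 10.9]
finger_gap: -0.0
```

>>> jog_arm --steps '[[[0, 0, 1], [0, 0, 0], 0], [[0, 0, 0.8], [0, 0, 0], 0], [[0, 0, 0], [0, 0, 0], 0], [[0, 0, 0], [0, 0, 0], 0], [[0, 0, 0], [0, 0, 0], 0], [[0, 0, 0], [0, 0, 0], 0], [[0, 0, 0], [0, 0, 0], 0], [[0, 0, 0], [0, 0, 0], 0]]'

```text
time_s: 4.5
eef_pos: [0.5157, 0.1477, 0.1448]
eef_rot: [[-0.973, 0.231, 0.001], [0.231, 0.973, 0.0], [-0.001, 0.001, -1.0]]
force: [-1.3, -0.2, 11.9]
finger_gap: 0.0001
```

>>> jog_arm --steps '[[[0, 0, 1], [0, 0, 0], 0], [[0, 0, 0], [0, 0, 0], 0], [[0, 0, 0], [0, 0, 0], 0], [[0, 0, -15], [0, 0, 0], 0], [[0, 0, -15], [0, 0, 0], 0], [[0, 0, -8], [0, 0, 0], 0], [[0, 0, 0], [0, 0, 0], 0], [[0, 0, 0], [0, 0, 0], 0]]'

```text
time_s: 5.3
eef_pos: [0.5152, 0.1475, 0.1803]
eef_rot: [[-0.973, 0.231, -0.001], [0.231, 0.973, -0.0], [0.001, -0.001, -1.0]]
force: [0.1, 0.7, 0.2]
finger_gap: -0.0003
```

Run:
```python
from h import *
o=observe()
for c in ["scene","side"]:
    im=snapshot(c); cv2.imwrite(f"pics/{c}2.png",cv2.resize(im[120:260,240:420,::-1],None,fx=4,fy=4))
    print(c,proj(o["eef_pos"],c),[(r["p"],np.round(r["xy"],1).tolist()) for r in mark_of("pin_top",c)[:2]])
```

```text
scene [318.9 140.4] [(0.61, [347.9, 198.7])]
side [275.9 203.7] [(0.38, [306.0, 203.5])]
```

View pics/scene2.png

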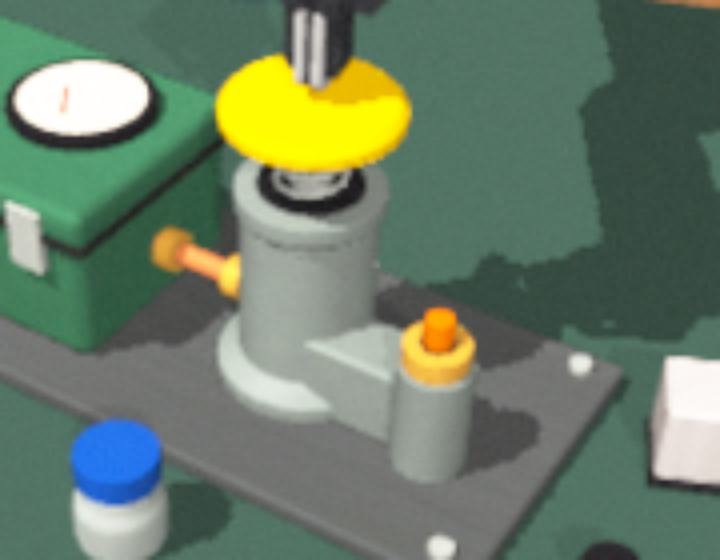

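View pics/side2.png

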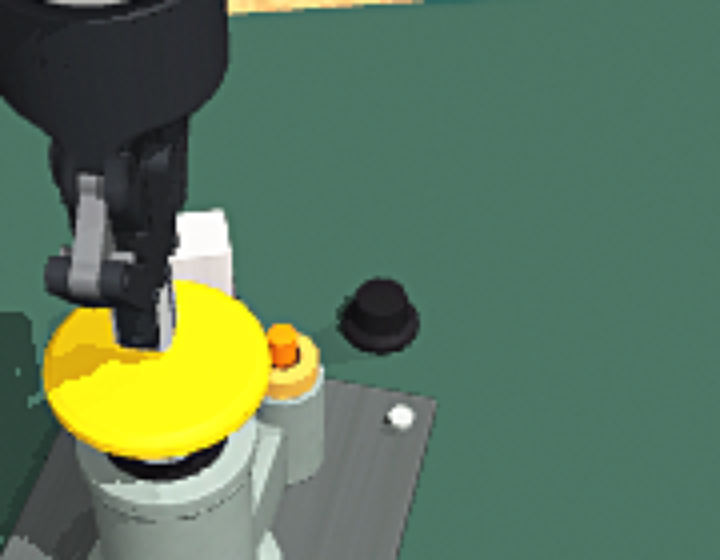

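The first stroke worked: the plunger is back up and the pin has risen visibly out of the collar (scene crop (440,325)). I'll keep stroking.

>>> jog_arm --steps '[[[0, 0, 12], [0, 0, 0], 0], [[0, 0, 12], [0, 0, 0], 0], [[0, 0, 10], [0, 0, 0], 0], [[0, 0, 3], [0, 0, 0], 0], [[0, 0, 0], [0, 0, 0], 0], [[0, 0, 0], [0, 0, 0], 0], [[0, 0, 0], [0, 0, 0], 0], [[0, 0, 0], [0, 0, 0], 0]]'

```text
time_s: 6.3
eef_pos: [0.516, 0.1477, 0.1448]
eef_rot: [[-0.973, 0.231, 0.002], [0.231, 0.973, 0.0], [-0.002, 0.001, -1.0]]
force: [0.5, 0.4, 10.7]
finger_gap: 0.0003
```

>>> jog_arm --steps '[[[0, 0, -12], [0, 0, 0], 0], [[0, 0, -12], [0, 0, 0], 0], [[0, 0, -10], [0, 0, 0], 0], [[0, 0, -3], [0, 0, 0], 0], [[0, 0, 0], [0, 0, 0], 0], [[0, 0, 0], [0, 0, 0], 0], [[0, 0, 0], [0, 0, 0], 0], [[0, 0, 0], [0, 0, 0], 0]]'

```text
time_s: 7.1
eef_pos: [0.5153, 0.1475, 0.1809]
eef_rot: [[-0.973, 0.231, -0.001], [0.231, 0.973, -0.0], [0.001, -0.0, -1.0]]
force: [0.8, 0.4, 0.3]
finger_gap: -0.0002
```

>>> jog_arm --steps '[[[0, 0, 12], [0, 0, 0], 0], [[0, 0, 12], [0, 0, 0], 0], [[0, 0, 10], [0, 0, 0], 0], [[0, 0, 3], [0, 0, 0], 0], [[0, 0, 0], [0, 0, 0], 0], [[0, 0, 0], [0, 0, 0], 0], [[0, 0, 0], [0, 0, 0], 0], [[0, 0, 0], [0, 0, 0], 0]]'

```text
time_s: 7.9
eef_pos: [0.516, 0.1477, 0.1449]
eef_rot: [[-0.973, 0.231, 0.002], [0.231, 0.973, 0.0], [-0.002, 0.001, -1.0]]
force: [1.0, 1.0, 10.9]
finger_gap: -0.0002
```

>>> jog_arm --steps '[[[0, 0, -12], [0, 0, 0], 0], [[0, 0, -12], [0, 0, 0], 0], [[0, 0, -10], [0, 0, 0], 0], [[0, 0, -3], [0, 0, 0], 0], [[0, 0, 0], [0, 0, 0], 0], [[0, 0, 0], [0, 0, 0], 0], [[0, 0, 0], [0, 0, 0], 0], [[0, 0, 0], [0, 0, 0], 0]]'

```text
time_s: 8.7
eef_pos: [0.5153, 0.1475, 0.181]
eef_rot: [[-0.973, 0.231, -0.001], [0.231, 0.973, -0.0], [0.001, -0.0, -1.0]]
force: [0.2, 0.1, 0.2]
finger_gap: -0.0002
```

Run:
```python
from h import *
o=observe()
for c in ["scene"]:
    im=snapshot(c); cv2.imwrite(f"pics/{c}3.png",cv2.resize(im[120:260,240:420,::-1],None,fx=4,fy=4))
```

```text
(no output)
```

View pics/scene3.png

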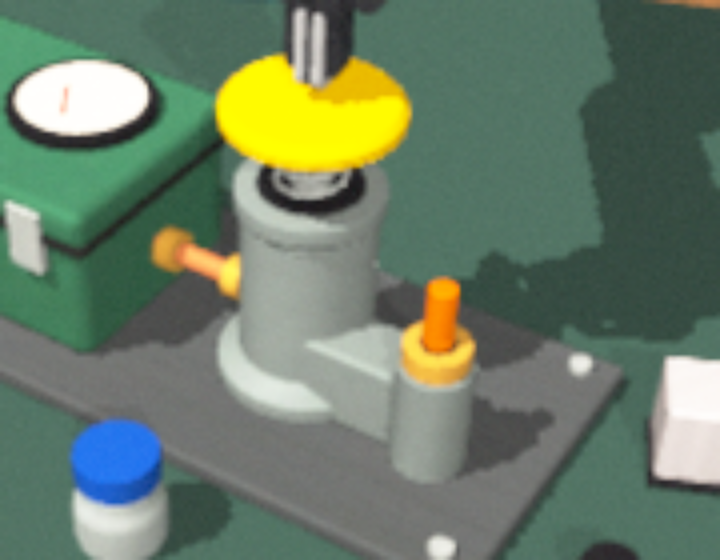

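The pin keeps rising: its top is now at crop row 280, up from 310. Two more strokes.

>>> jog_arm --steps '[[[0, 0, 12], [0, 0, 0], 0], [[0, 0, 12], [0, 0, 0], 0], [[0, 0, 10], [0, 0, 0], 0], [[0, 0, 3], [0, 0, 0], 0], [[0, 0, 0], [0, 0, 0], 0], [[0, 0, 0], [0, 0, 0], 0], [[0, 0, 0], [0, 0, 0], 0], [[0, 0, 0], [0, 0, 0], 0]]'

```text
time_s: 9.55
eef_pos: [0.5161, 0.1477, 0.1449]
eef_rot: [[-0.973, 0.231, 0.002], [0.231, 0.973, 0.0], [-0.002, 0.001, -1.0]]
force: [1.5, -0.0, 10.5]
finger_gap: 0.0002
```

>>> jog_arm --steps '[[[0, 0, -12], [0, 0, 0], 0], [[0, 0, -12], [0, 0, 0], 0], [[0, 0, -10], [0, 0, 0], 0], [[0, 0, -3], [0, 0, 0], 0], [[0, 0, 0], [0, 0, 0], 0], [[0, 0, 0], [0, 0, 0], 0], [[0, 0, 0], [0, 0, 0], 0], [[0, 0, 0], [0, 0, 0], 0]]'

```text
time_s: 10.35
eef_pos: [0.5153, 0.1475, 0.1809]
eef_rot: [[-0.973, 0.231, -0.001], [0.231, 0.973, -0.0], [0.001, -0.0, -1.0]]
force: [0.9, 1.0, -0.2]
finger_gap: 0.0001
```

>>> jog_arm --steps '[[[0, 0, 12], [0, 0, 0], 0], [[0, 0, 12], [0, 0, 0], 0], [[0, 0, 10], [0, 0, 0], 0], [[0, 0, 3], [0, 0, 0], 0], [[0, 0, 0], [0, 0, 0], 0], [[0, 0, 0], [0, 0, 0], 0], [[0, 0, 0], [0, 0, 0], 0], [[0, 0, 0], [0, 0, 0], 0]]'

```text
time_s: 11.15
eef_pos: [0.516, 0.1477, 0.1449]
eef_rot: [[-0.973, 0.231, 0.002], [0.231, 0.973, 0.0], [-0.002, 0.001, -1.0]]
force: [1.3, 0.6, 11.0]
finger_gap: 0.0002
```

>>> jog_arm --steps '[[[0, 0, -12], [0, 0, 0], 0], [[0, 0, -12], [0, 0, 0], 0], [[0, 0, -10], [0, 0, 0], 0], [[0, 0, -3], [0, 0, 0], 0], [[0, 0, 0], [0, 0, 0], 0], [[0, 0, 0], [0, 0, 0], 0], [[0, 0, 0], [0, 0, 0], 0], [[0, 0, 0], [0, 0, 0], 0]]'

```text
time_s: 11.95
eef_pos: [0.5153, 0.1475, 0.181]
eef_rot: [[-0.973, 0.231, -0.001], [0.231, 0.973, -0.0], [0.001, -0.0, -1.0]]
force: [0.7, -0.5, -1.1]
finger_gap: 0.0001
```

Run:
```python
from h import *
o=observe()
for c in ["scene"]:
    im=snapshot(c); cv2.imwrite(f"pics/{c}4.png",cv2.resize(im[120:260,240:420,::-1],None,fx=4,fy=4))
```

```text
(no output)
```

View pics/scene4.png

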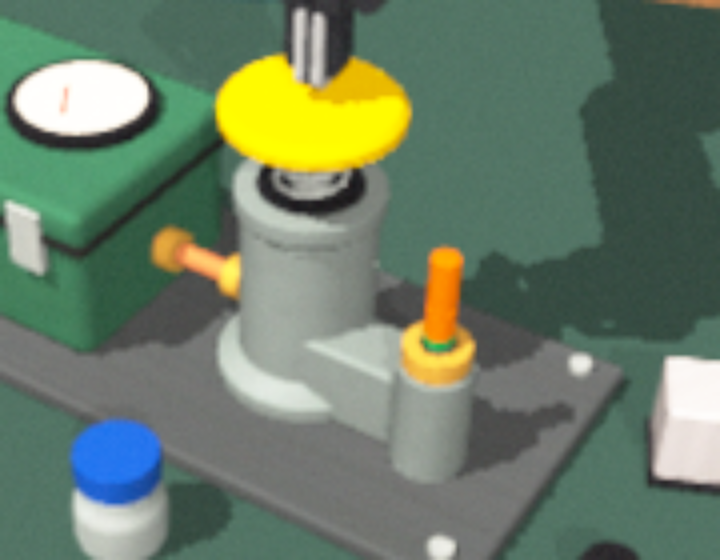

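The green band now shows above the collar at crop (440,346). Extra strokes do no harm, so I'll make one more and compare the pin top to confirm it is fully out, then lift clear.

>>> jog_arm --steps '[[[0, 0, 12], [0, 0, 0], 0], [[0, 0, 12], [0, 0, 0], 0], [[0, 0, 10], [0, 0, 0], 0], [[0, 0, 3], [0, 0, 0], 0], [[0, 0, 0], [0, 0, 0], 0], [[0, 0, 0], [0, 0, 0], 0], [[0, 0, 0], [0, 0, 0], 0], [[0, 0, 0], [0, 0, 0], 0]]'

```text
time_s: 12.8
eef_pos: [0.516, 0.1477, 0.1449]
eef_rot: [[-0.973, 0.231, 0.002], [0.231, 0.973, 0.0], [-0.002, 0.001, -1.0]]
force: [0.5, 0.5, 11.0]
finger_gap: 0.0004
```

>>> jog_arm --steps '[[[0, 0, -12], [0, 0, 0], 0], [[0, 0, -12], [0, 0, 0], 0], [[0, 0, -15], [0, 0, 0], 0], [[0, 0, -15], [0, 0, 0], 0], [[0, 0, -15], [0, 0, 0], 0], [[0, 0, -15], [0, 0, 0], 0], [[0, 0, 0], [0, 0, 0], 0], [[0, 0, 0], [0, 0, 0], 0]]'

```text
time_s: 13.6
eef_pos: [0.5155, 0.1476, 0.2284]
eef_rot: [[-0.973, 0.231, 0.0], [0.231, 0.973, 0.0], [-0.0, 0.0, -1.0]]
force: [-0.2, 0.1, -0.1]
finger_gap: -0.0002
```

Run:
```python
from h import *
o=observe()
A={}
for c in ["scene","side"]:
    im=snapshot(c); cv2.imwrite(f"pics/{c}5.png",cv2.resize(im[120:260,240:420,::-1],None,fx=4,fy=4))
    for q in ("pin_top","plunger_top"):
        r=mark_of(q,c)
        if r: A[q,c]=r[0]["xy"]
for q in ("pin_top","plunger_top"):
    if (q,"scene") in A and (q,"side") in A: print(q,tri(A[q,"scene"],A[q,"side"]))
a=cv2.imread("pics/scene4.png").astype(int);b=cv2.imread("pics/scene5.png").astype(int)
print("max/mean diff round pin",abs(a-b)[230:400,390:490].max(),abs(a-b)[230:400,390:490].mean())
o=observe();print(o["time_s"],o["eef_pos"])
```

```text
pin_top (array([0.5708, 0.2156, 0.1356]), [[0.6, -0.6], [0.5, 0.7]])
plunger_top (array([0.5163, 0.1458, 0.1731]), [[0.2, -0.2], [0.2, 0.2]])
max/mean diff round pin 44 1.6918823529411764
13.9 [0.51532547 0.14754872 0.22795396]
```

View pics/scene5.png

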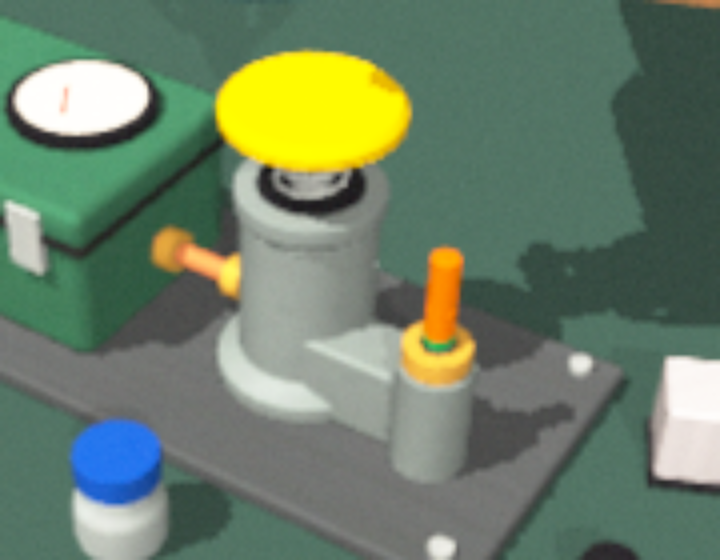

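View pics/side5.png

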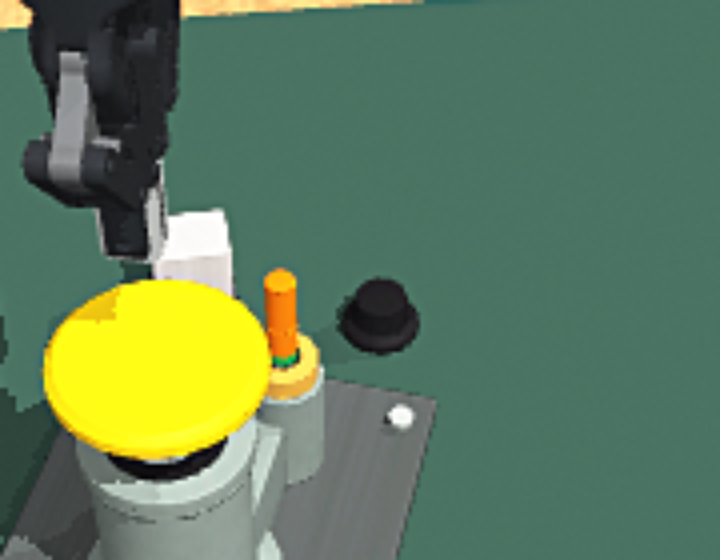

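The last stroke did not move the pin, whose top measures 135.6 mm high. The green band is clear of the collar in both views, at scene crop (440,346) and side crop (286,360). The plunger is up at 173 mm, the small things have not moved and the hand is clear, so I'll hand in.

```bash
python3 -c "
from rig import *
print(job_done())"
```

```text
the job is handed in; nothing more can be done
None
```

The leak tester is pumped up and the job is handed in, at about 13.9 s of the 51 s allowed; no verdict was reported.

- **Pumping:** I pressed the plunger with closed fingertips for 6 full strokes of about 27 mm each. The bench force was about 11–12 N at the bottom of each stroke. The sixth stroke was only a check and did not move the pin.
- **Pin and plunger:** In the last pictures the pin top is at about 135.6 mm (fully out is 135 mm), with the green band visible above the collar in both views. The plunger top is back up at about 173 mm, against 172 mm given.
- **Surroundings:** The fingertips are about 55 mm above the plunger, touching nothing. The jar, knob and relay can look the same as at the start; I judged that by eye and did not measure their positions.

None of the final checks failed. The only loose measurements were the network's early pin marks: its confidence was low (0.4–0.6), and the first pin-top height came out at 89 mm, below the 93 mm minimum. I judged the pin's rise from the pictures instead.

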